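# Load the carrying board for the sash windows

## Task

The oil bottle, the solvent tin and the jar of filler stand in the cups of the steel rack in the order I shall use them on the sash windows. Load all three onto the plywood carrying board, one to a cup and in the same left-to-right order as they stand now, so that I can work along the row at the window. Keep each upright all the way, set it down gently inside its cup and leave it standing there.

Things in the scene. Friction and masses are not known exactly. Their poses are not given: they have to be found in the camera images.
- oil_bottle_center (a point): Amber glass bottle with a paper label and a black screw cap: round body 50 mm across and 74 mm high below its shoulders, 110 mm high overall with the cap, about 0.22 kg, standing upright and loose in a cup of the steel rack. The point is on its axis, half-way up (55 mm above its underside), where the body is 50 mm wide; z is up.
- solvent_tin_center (a point): Flat-sided bare metal tin, paper label, small white cap off-centre on top: 34 mm thick along its own x, 52 mm wide along its y, body 86 mm high, 100 mm with the cap, 0.18 kg, standing loose in a cup of the steel rack, thin way across the row (within 18 degrees). The point is on the body's middle axis 50 mm above its underside (half-way up); z is up.
- filler_jar_center (a point): Squat white plastic jar with a ribbed white lid and a paper label: round, 56 mm across (lid 57 mm), 72 mm high overall, about 0.20 kg, standing upright and loose in a cup of the steel rack. The point is on its axis, half-way up (36 mm above its underside); z is up.
- from_a: Cup of the steel rack in which the oil bottle stands at the start: round black drip cup, 82 mm across, 76 mm inside, rim 12 mm and inner floor 4 mm above its underside; fixed, cups 100 mm apart. Origin: centre of its underside, 12 mm above the bench; y runs along the row to its left end (robot's left), x across the row. Rack 310 x 88 mm, 22 mm lip on its far side. Its place in the row varies.
- from_b: Cup of the steel rack in which the solvent tin stands at the start: round black drip cup, 82 mm across, 76 mm inside, rim 12 mm and inner floor 4 mm above its underside; fixed, cups 100 mm apart. Origin: centre of its underside, 12 mm above the bench; y runs along the row to its left end (robot's left), x across the row. Rack 310 x 88 mm, 22 mm lip on its far side. Its place in the row varies.
- from_c: Cup of the steel rack in which the filler jar stands at the start: round black drip cup, 82 mm across, 76 mm inside, rim 12 mm and inner floor 4 mm above its underside; fixed, cups 100 mm apart. Origin: centre of its underside, 12 mm above the bench; y runs along the row to its left end (robot's left), x across the row. Rack 310 x 88 mm, 22 mm lip on its far side. Its place in the row varies.
- to_a: Empty cup of the plywood carrying board: round black drip cup, 82 mm across, 76 mm inside, rim 12 mm and inner floor 4 mm above its underside; fixed, cups 100 mm apart. Origin: centre of its underside, 12 mm above the bench; y runs along the row to its left end (robot's left), x across the row. Board 310 x 92 mm, end cheeks 26 mm high. The letter means nothing: its place in the row varies.
- to_b: Empty cup of the plywood carrying board: round black drip cup, 82 mm across, 76 mm inside, rim 12 mm and inner floor 4 mm above its underside; fixed, cups 100 mm apart. Origin: centre of its underside, 12 mm above the bench; y runs along the row to its left end (robot's left), x across the row. Board 310 x 92 mm, end cheeks 26 mm high. The letter means nothing: its place in the row varies.
- to_c: Empty cup of the plywood carrying board: round black drip cup, 82 mm across, 76 mm inside, rim 12 mm and inner floor 4 mm above its underside; fixed, cups 100 mm apart. Origin: centre of its underside, 12 mm above the bench; y runs along the row to its left end (robot's left), x across the row. Board 310 x 92 mm, end cheeks 26 mm high. The letter means nothing: its place in the row varies.
Mind the look-alikes: they are no part of the job. Of the things like the part that bears filler_jar_center, leave any that is blue or purple; of the rest the smaller one is meant.

How it is judged:
By the outcome, as a careful person would: the job done as asked, in the order asked, and still so for the second after the job is handed in, with the robot touching nothing.
It also fails if it takes over 99 s, if anything falls off the work surface, if the arm or the gripper's body presses on something with over 40 N, if the wrist force passes 120 N, or if a joint passes its speed limit or range.

## Robot

A 6-joint arm with a two-finger parallel gripper is mounted at the origin on the work surface. World frame = base frame: x ahead of the robot, y to its left, z up, the work surface at z = 0. Lengths are in mm, angles in rad, forces in N, time in s.
With the tool pointing down it reaches from about 250 to 850 mm from the base axis. Payload 12.5 kg.
Tool frame: the origin (TCP) lies at the very end of the fingers, on their centre line; the grasp point (between the pads) lies 19 mm behind it; z points along the fingers, y is the direction in which the jaws open and shut (so a half turn about z gives the same grasp; the last joint's range is limited). The gripper opens to 93 mm and grips with 3 to 60 N. Pads are 15 mm wide; open, the fingers measure 128 mm over their backs; the gripper's body (75 mm by 188 mm) begins 65 mm behind the grasp point.
Start: joints at [-1.254, 0.351, 1.652, -0, 1.139, -0.085], TCP at [215.109, -506.174, 218.633] pointing down, gripper open.
Joint ranges: [-2.75, 2.75], [-0.79, 2.1], [0.01, 2.65], [-1.57, 4.71], [0.07, 3.14], [-2.87, 2.87]. Speed limits (rad/s): [2.22, 2.22, 2.79, 3.14, 3.14, 3.14].

## Interface

Orientations are given as a unit quaternion [x, y, z, w].
In Python, from rig import state, viewer, sign_off gives the robot as it stands.
- The arm moves only by the shell command python3 -m handwheel 'ROWS' [FORCE]. ROWS is JSON, a list that holds one entry, the list of rows, each a list of 7 numbers: the shift along the tool's x, y, z in units of 50 mm (1.0 is 50 mm), then the turn, a rotation vector about the tool's x, y, z in units of 5 degrees (1.0 is 5 degrees), then the opening in per cent of the stroke, from 0 (shut) to 100 (fully open). In form: [[[tx, ty, tz, ax, ay, az, fingers], ...]]. A call has 1 to 20 rows; each row is the pose to reach, as a shift and turn from the pose commanded when the call began, along the tool's axes at that moment; what a row does not reach only later rows make up. A row lasts 1/10 s, in which the tool goes at most 50 mm and 8.59 degrees, less where a joint would pass 70% of its speed; a pose out of reach is approached as far as the arm can. A call with a gripper value outside its range is refused whole. The fingers move at their own pace and stop on an object; FORCE is the grip in N (left out, the last holds). Time passes only in rows, so rows that repeat a pose let the fingers close. It gives the time, the measured TCP pose, the force and the opening at its end, in the units of the state.
- state(): the state, without advancing time (a new reading comes with each control period).
- viewer.get_image(name): name is "scene" or "top" or "wrist"; returns the picture (384x512x3 uint8, blue, green, red); there is no depth.
- viewer.get_calibration(name): a dict with "camera_matrix" (3x3 intrinsics, pixels), "dist" ([k1, k2, p1, p2, k3] as OpenCV has them; the pictures are not rectified), "origin" and "rotation" of the camera in the world; the wrist camera has in their place "tool_from_camera" (4x4, takes a point from camera to tool coordinates, whose origin is the TCP and whose axes are the flange's). Camera axes: x right, y down, z forward; pixel columns grow to the right and rows downward; lengths in mm; the calibration is good to about 2 mm. A picture is of the moment at which its call begins: read the wrist's pose just before it. get_calibration takes no time and is no camera call.
- sign_off(): hands the job in, once; it reports no verdict.
Trained networks look in the newest picture that a camera, given by its name, has taken for a name from the list of things; names that differ only in an ending like _2 or _b are one class to them, and where a whole thing is asked for, a point or a joint stands for the part that bears it (a point fixed in the world has none). Each returns a list of dicts, best first, with "score" (0 to 1); they miss things now and then, are a little off and sometimes report something else, mostly with a low value. They report only what shows in the picture. A call takes as long as a camera call. They do not tell look-alikes from the thing itself.
- viewer.recognise(name, camera): "rect" ([left, top, width, height] in pixels, round what is visible of it).
The state is a dict: "t": time; "q": joint angles; "joint_velocities": joint speeds; "joint_efforts": joint torques, N m; "eef_pos": TCP position; "tool_rot": TCP orientation; "force": force on the tool from outside, world axes, zero at the start; "moment": the same for the moment, N m; "width": opening from 0.0 (shut) to 1.0 (fully open).
Only numpy, scipy, OpenCV 4.12 (cv2) and the standard library are available. Lean on these libraries where they do the work, as an engineer would, in place of code of your own. Each camera call takes 0.05 s, during which the arm holds its last target.

## Working session

There is one attempt and no reset: what is moved stays moved. The work goes in short steps, Python scripts to look and compute and a shell command to move; the robot and the scene stay as the last step left them, time stands still between calls to the robot, and variables do not carry over. Pictures are saved under pics/ and viewed, and the job is handed in when it is done.

```bash
mkdir -p pics; ls; python3 - <<'E'
from rig import state, viewer
import cv2
s=state(); print({k:s[k] for k in('t','q','eef_pos','tool_rot','width','force')})
for n in('scene','top'):
    cv2.imwrite(f'pics/{n}0.png',viewer.get_image(n))
    for k in('oil_bottle_center','solvent_tin_center','filler_jar_center','from_a','to_a'):
        print(n,k,[(round(d['score'],2),[round(v) for v in d['rect']]) for d in viewer.recognise(k,n)])
    c=viewer.get_calibration(n); print(c)
print(viewer.get_calibration('wrist'))
E
```

```text
pics
{'t': 0.0, 'q': array([-1.25358714e+00,  3.51243532e-01,  1.65242311e+00, -6.25202457e-06,
        1.13910797e+00, -8.46033906e-02]), 'eef_pos': array([ 215.00951981, -505.85441992,  218.09780842]), 'tool_rot': array([ 9.79885691e-01,  1.99558721e-01, -7.13974096e-05, -5.86660648e-04]), 'width': 1.0009462084846397, 'force': array([ 0.55028806,  0.67144361, -0.23828611])}
scene oil_bottle_center [(0.77, [306, 140, 19, 32]), (0.58, [130, 260, 40, 25])]
scene solvent_tin_center [(0.79, [341, 139, 20, 31])]
scene filler_jar_center [(0.95, [210, 140, 28, 40]), (0.78, [274, 153, 17, 28]), (0.61, [334, 179, 26, 33]), (0.61, [301, 103, 21, 40])]
scene from_a [(0.75, [301, 164, 30, 16]), (0.75, [271, 167, 25, 17]), (0.66, [331, 158, 25, 14])]
scene to_a [(0.85, [132, 258, 32, 28]), (0.78, [166, 233, 30, 29]), (0.56, [194, 216, 30, 32]), (0.51, [272, 169, 25, 19])]
{'camera_matrix': array([[416.81091167,   0.        , 253.62182829],
       [  0.        , 416.81091167, 184.68107453],
       [  0.        ,   0.        ,   1.        ]]), 'dist': array([-0.13000409,  0.        ,  0.        , 
[... 954 characters left out ...]
0946064]), 'rotation': array([-0.70074453,  0.711957  , -0.03953411,  0.02261365])}
{'camera_matrix': array([[304.67632488,   0.        , 260.41300523],
       [  0.        , 304.67632488, 195.29418143],
       [  0.        ,   0.        ,   1.        ]]), 'dist': array([-0.07227126,  0.        ,  0.        ,  0.        ,  0.        ]), 'tool_from_camera': array([[ 1.90321690e-04, -9.69026062e-01, -2.46958408e-01,
         6.85244276e+01],
       [ 9.99999965e-01,  2.30125002e-04, -1.32311513e-04,
        -1.58224389e-01],
       [ 1.85044609e-04, -2.46958374e-01,  9.69026071e-01,
        -1.66197197e+02],
       [ 0.00000000e+00,  0.00000000e+00,  0.00000000e+00,
         1.00000000e+00]])}
```

```bash
python3 - <<'E'
import cv2
a=cv2.imread('pics/top0.png'); b=cv2.imread('pics/scene0.png')
cv2.imwrite('pics/top0z.png',cv2.resize(a[110:310,90:410],None,fx=2.5,fy=2.5,interpolation=cv2.INTER_CUBIC))
cv2.imwrite('pics/scene0z.png',cv2.resize(b[80:310,100:400],None,fx=2.6,fy=2.6,interpolation=cv2.INTER_CUBIC))
E
```

```text
(no output)
```

View pics/top0z.png

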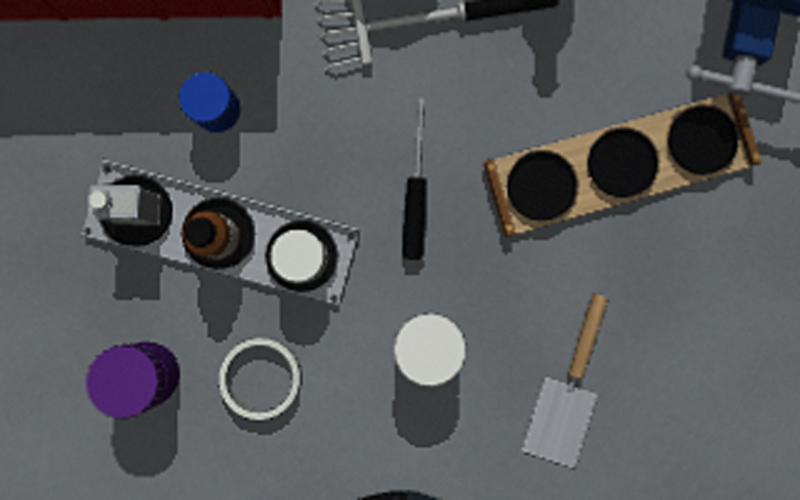

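View pics/scene0z.png

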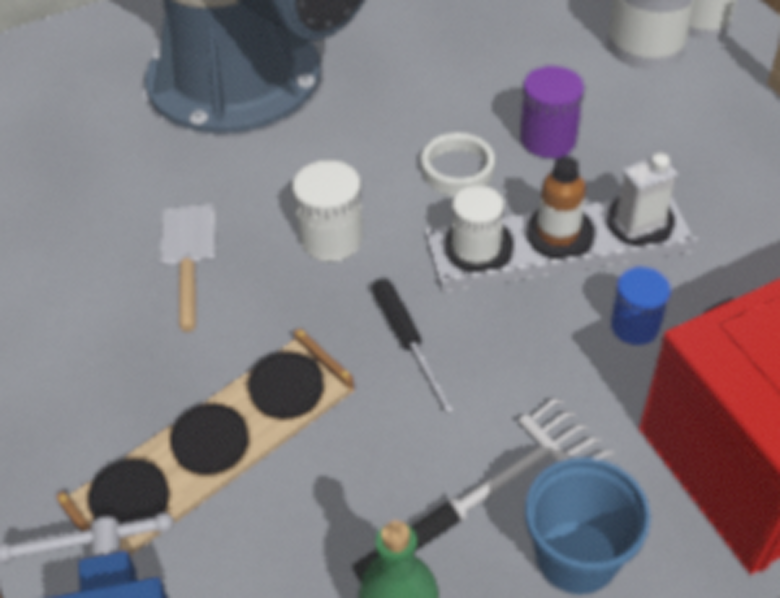

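The top view shows the rack at left, with tin, brown bottle and white jar from left to right (zoomed 120,205 / 205,232 / 298,255). The board is at right, with three empty cups at 542,185 / 622,163 / 703,140. There is a blue cylinder and a purple one, and a larger white jar at 430,348. Next I turn these into positions.

```bash
cat > h.py <<'E'
import numpy as np, cv2
from scipy.spatial.transform import Rotation as R
def cam(viewer,n,st=None):
    c=viewer.get_calibration(n); K=c['camera_matrix'];D=c['dist']
    if n=='wrist':
        T=np.eye(4);T[:3,:3]=R.from_quat(st['tool_rot']).as_matrix();T[:3,3]=st['eef_pos']
        T=T@c['tool_from_camera'];return K,D,T[:3,:3],T[:3,3]
    return K,D,R.from_quat(c['rotation']).as_matrix(),np.array(c['origin'])
def plane(C,uv,z):
    K,D,Rm,o=C
    p=cv2.undistortPoints(np.array(uv,float).reshape(-1,1,2),K,D).reshape(-1,2)
    d=np.c_[p,np.ones(len(p))]@Rm.T
    return o+d*((z-o[2])/d[:,2])[:,None]
def proj(C,P):
    K,D,Rm,o=C
    rv=cv2.Rodrigues(Rm.T)[0]
    return cv2.projectPoints(np.array(P,float).reshape(-1,1,3),rv,-Rm.T@o,K,D)[0].reshape(-1,2)
def circ(c,r,n=40):
    t=np.linspace(0,2*np.pi,n); return np.c_[c[0]+r*np.cos(t),c[1]+r*np.sin(t),np.full(n,c[2])]
E
python3 - <<'E'
from rig import viewer
from h import *
a=cv2.imread('pics/top0.png'); C=cam(viewer,'top')
print(C[2])
g=cv2.cvtColor(a,cv2.COLOR_BGR2GRAY)
print(g[180:186,300:318])
for th in(35,45):
  n,l,s,c=cv2.connectedComponentsWithStats((g<th).astype(np.uint8))
  for i in range(1,n):
    if s[i,4]>150: print(th,s[i],c[i],plane(C,c[i],24).round(1))
def tp(x,y): return [90+x/2.5-.3,110+y/2.5-.3]
for nm,p,z in(('tincap',tp(99,201),116),('botcap',tp(201,234),126),('jarlid',tp(297,255),88)):
    print(nm,p,plane(C,p,z).round(1))
for nm,p in(('rackcorners',[(104,163),(357,233),(339,305),(84,238)]),('board',[(487,163),(737,96),(758,160),(510,235)])):
    print(nm,plane(C,[tp(*q) for q in p],14).round(1)[:,:2].tolist())
E
```

```text
[[-0.01689144 -0.99601194  0.08760651]
 [-0.99958798  0.0147883  -0.02460038]
 [ 0.02320672 -0.08798595 -0.99585135]]
[[17 16 17 18 16 19 17 18 16 17 16 16 14 17 18 16 17 14]
 [17 16 18 18 17 16 16 15 16 18 18 18 17 17 17 19 18 16]
 [16 18 15 17 16 15 19 16 17 14 16 17 18 16 15 18 18 16]
 [14 18 16 18 17 15 16 17 16 18 19 15 17 18 18 16 15 16]
 [18 15 18 15 15 15 17 16 17 17 17 19 18 14 17 18 15 15]
 [18 18 18 19 17 16 15 17 17 16 18 16 16 16 17 19 17 20]]
35 [  38   29  165   90 3439] [136.00378017 101.49781913] [[788.3 351.2  24. ]]
35 [ 80  53  67  19 868] [113.38479263  61.53225806] [[912.5 421.1  24. ]]
35 [229  55  35  31 618] [245.43203883  68.4579288 ] [[886.8  27.3  24. ]]
35 [299  55  28  41 440] [311.56818182  81.33409091] [[ 845.5 -170.2   24. ]]
35 [372  78  48  58 665] [390.53984962 112.81503759] [[ 747.1 -404.8   24. ]]
35 [276 105  38  13 283] [294.51943463 111.22261484] [[ 753.8 -116.5   24. ]]
35 [  0 135  22  55 551] [ 10.16515426 167.33938294] [[597.3 713.3  24. ]]
35 [417 146  17  60 630] [424.81269841 177.85714286] [[ 549.6 -497.3   24. ]]
35 [357 148  35  32 65
[... 2075 characters left out ...]
96 198  29  29 246] [212.41056911 212.22357724] [[458.4 127.6  24. ]]
45 [139 247  23  28 241] [153.84647303 258.24896266] [[330.5 294.1  24. ]]
45 [  196   307   253    77 12373] [298.64802392 353.65554029] [[  58.3 -110.5   24. ]]
45 [ 467  311   45   49 1061] [485.72478794 335.02827521] [[  92.4 -651.8   24. ]]
45 [496 361  16  23 173] [506.53179191 375.69364162] [[ -23.7 -706.9   24. ]]
tincap [129.29999999999998, 190.1] [[515.7 334.5 116. ]]
botcap [170.1, 203.29999999999998] [[478.8 225.4 126. ]]
jarlid [208.5, 211.7] [[457.2 131.1  88. ]]
rackcorners [[571.3, 364.5], [485.0, 70.3], [402.0, 91.9], [484.0, 386.3]]
board [[565.1, -83.1], [642.1, -384.8], [564.6, -406.2], [479.9, -108.1]]
```

```bash
python3 -m handwheel '[[[0.3,-0.3,-0.2,0,0,-0.3,100],[0.9,-0.9,-0.5,0,0,-0.8,100],[1.5,-1.6,-0.8,0,0,-1.4,100],[2.1,-2.3,-1.2,0,0,-2.0,100],[2.8,-3.0,-1.6,0,0,-2.6,100],[3.4,-3.6,-1.6,0,0,-3.2,100],[4.0,-4.3,-1.6,0,0,-3.8,100],[4.6,-5.0,-1.6,0,0,-4.4,100],[5.3,-5.6,-1.6,0,0,-5.0,100],[5.9,-6.3,-1.6,0,0,-5.6,100],[6.5,-7.0,-1.6,0,0,-6.2,100],[7.2,-7.6,-1.6,0,0,-6.8,100],[7.8,-8.3,-1.6,0,0,-7.4,100],[8.4,-9.0,-1.6,0,0,-8.0,100],[9.0,-9.6,-1.6,0,0,-8.6,100],[9.6,-10.3,-1.6,0,0,-9.2,100],[10.2,-10.9,-1.6,0,0,-9.8,100],[10.6,-11.3,-1.6,0,0,-10.1,100],[10.7,-11.4,-1.6,0,0,-10.2,100],[10.7,-11.4,-1.6,0,0,-10.2,100]]]'
python3 - <<'E'
from rig import state, viewer
from h import *
s=state(); print(s['t'],s['eef_pos'],s['tool_rot'],s['force'])
im=viewer.get_image('wrist'); np.savez('w1.npz',im=im,p=s['eef_pos'],r=s['tool_rot'])
cv2.imwrite('pics/w1.png',im)
for k in('oil_bottle_center','solvent_tin_center','filler_jar_center','from_a'):
  print(k,[(round(d['score'],2),[round(v) for v in d['rect']]) for d in viewer.recognise(k,'wrist')])
E
```

```text
t: 2.6
eef_pos: [484.5, 228.0, 298.3]
tool_rot: [0.798, 0.602, -0.0, -0.0]
force: [-0.3, 0.0, -0.5]
width: 0.997
2.6 [484.48276905 227.97746552 298.28455791] [ 7.98230945e-01  6.02351426e-01 -3.41066312e-04 -4.11950696e-05] [-0.31762807  0.02123086 -0.4876014 ]
oil_bottle_center [(0.88, [242, 147, 37, 45])]
solvent_tin_center [(0.69, [246, 63, 40, 52])]
filler_jar_center [(0.96, [341, 110, 57, 48]), (0.84, [193, 301, 53, 53]), (0.68, [239, 215, 45, 53]), (0.61, [86, 111, 85, 63])]
from_a [(0.95, [232, 57, 63, 66]), (0.73, [234, 134, 57, 56]), (0.63, [235, 203, 50, 38])]
```

View pics/w1.png

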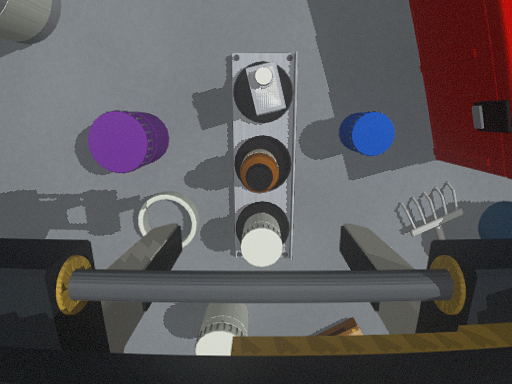

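The wrist view shows the rack running vertically: tin (265,88), bottle cap (259,177) and jar lid (262,247). Purple stands left at (117,140) and blue right at (367,133). Next I overlay fitted models in this view and cross-check them with the top and scene views.

```bash
cat > m.py <<'E'
from rig import viewer
from h import *
d=np.load('w1.npz'); st={'eef_pos':d['p'],'tool_rot':d['r']}
Cw=cam(viewer,'wrist',st);Ct=cam(viewer,'top');Cs=cam(viewer,'scene')
E
python3 - <<'E'
from m import *
im=d['im']
z=cv2.resize(im[40:280,190:340],None,fx=4,fy=4,interpolation=cv2.INTER_CUBIC)
z=cv2.resize(im[45:125,215:315],None,fx=7,fy=7,interpolation=cv2.INTER_CUBIC); cv2.imwrite('pics/w1tin.png',z)
z=cv2.resize(im[120:275,205:320],None,fx=3.8,fy=3.8,interpolation=cv2.INTER_CUBIC); cv2.imwrite('pics/w1bj.png',z)
# purple/blue triangulation using tops (top cam & wrist)
def tri(obs):
    A=np.zeros((3,3));b=np.zeros(3)
    for C,uv in obs:
        p=plane(C,[uv],0)[0]-C[3];p/=np.linalg.norm(p);M=np.eye(3)-np.outer(p,p);A+=M;b+=M@C[3]
    return np.linalg.solve(A,b).round(1)
t=lambda x,y:[90+x/2.5-.3,110+y/2.5-.3]; s=lambda x,y:[100+x/2.6-.3,80+y/2.6-.3]
print('purple',tri([(Ct,t(122,381)),(Cw,(117,140)),(Cs,s(553,86))]))
print('blue',tri([(Ct,t(205,97)),(Cw,(367,133)),(Cs,s(642,287))]))
print('bigwhite',tri([(Ct,t(430,348)),(Cs,s(327,184))]))
print('jar',tri([(Ct,t(297,255)),(Cs,s(478,205)),(Cw,(262,247))]))
print('botcap',tri([(Ct,t(201,234)),(Cs,s(566,166)),(Cw,(259,177))]))
print('tincap',tri([(Ct,t(99,201)),(Cs,s(660,158)),(Cw,(264,75))]))
print('vise handle L',tri([(Ct,t(693,72)),(Cs,s(163,520))]), tri([(Ct,t(744,75)),(Cs,s(105,530))]))
print('jar88',plane(Cw,[(262,247)],88),'cap126',plane(Cw,[(259,177)],126))
E
```

```text
purple [326.1 317.4  89.6]
blue [634.  237.2  64.4]
bigwhite [356.4  -9.   94.8]
jar [458.5 131.6  84.8]
botcap [481.6 229.8 119.2]
tincap [517.6 336.  115.8]
vise handle L [ 659.  -316.    64.3] [ 652.  -368.5   77.7]
jar88 [[459.48272932 132.43436279  88.        ]] cap126 [[483.99445845 231.7975874  126.        ]]
```

View pics/w1tin.png

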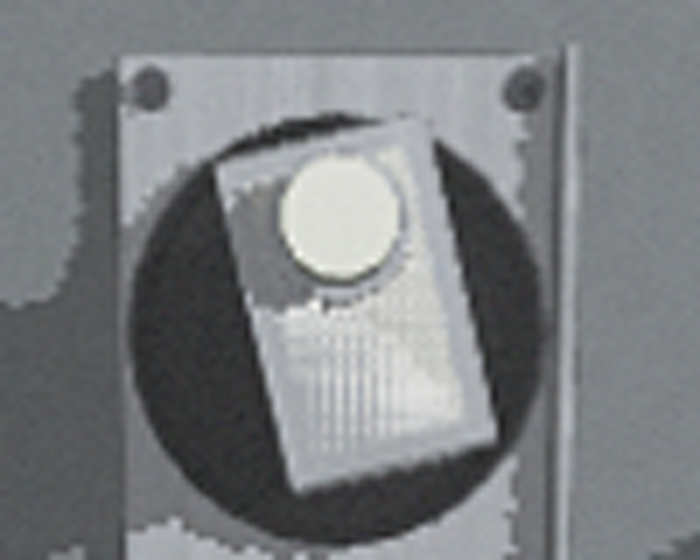

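View pics/w1bj.png

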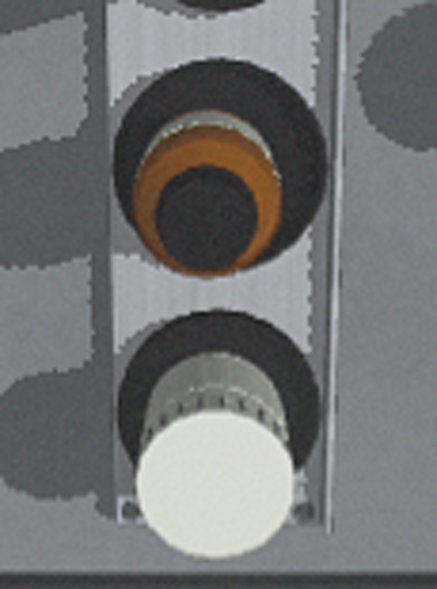

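```bash
python3 - <<'E'
from m import *
q=np.array([(218,165),(423,118),(497,438),(300,492)])/7+[215-.43,45-.43]
P=plane(Cw,q,102)[:,:2];print(P.round(1),P.mean(0))
print('sides',[np.linalg.norm(P[i]-P[(i+1)%4]).round(1) for i in range(4)])
v=(P[1]-P[0]+P[2]-P[3]);print('thin dir deg',np.degrees(np.arctan2(v[1],v[0])))
v=(P[0]-P[3]+P[1]-P[2]);print('wide dir deg',np.degrees(np.arctan2(v[1],v[0])))
print('cup',plane(Cw,[(215+336/7-.4,45+330/7-.4)],24))
w=lambda x,y:[205+x/3.8-.4,120+y/3.8-.4]
print('cups',plane(Cw,[w(220,163)],24),plane(Cw,[w(220,400)],24))
# bottle: shoulder circle(body dia 50 at z 90?) ellipse (134..282 , 125..277)
print('bottle sh',plane(Cw,[w(208,200)],90),np.linalg.norm(np.diff(plane(Cw,[w(134,200),w(282,200)],90),axis=0)))
print('cap',plane(Cw,[w(206,217)],126))
print('lid',plane(Cw,[w(215,483)],88),np.linalg.norm(np.diff(plane(Cw,[w(136,483),w(294,483)],88),axis=0)))
im=d['im'].copy();im=cv2.resize(im,None,fx=4,fy=4)
def dr(c,r,col):
    cv2.polylines(im,[(proj(Cw,circ(c,r))*4+2).astype(int)],True,col,1)
for c in ((512.5,324.5,24),(485,228.3,24),(457.5,132,24)): dr(c,41,(0,255,0))
dr((482.5,230.5,126),14,(0,0,255));dr((482.5,230.5,90),25,(0,0,255));dr((482.5,230.5,20),25,(0,0,255))
dr((459.5,132,88),28.5,(255,0,0));dr((459.5,132,16),28,(255,0,0))
cv2.imwrite('pics/w1ov.png',im[180:1120,840:1240][:, :][::1])
cv2.imwrite('pics/w1ov.png',cv2.resize(im[440:1100,840:1240],None,fx=.9,fy=.9))
E
```

```text
[[502.5 351.2]
 [536.  349.1]
 [534.5 297.7]
 [501.  298.2]] [518.49995059 324.05309593]
sides [np.float64(33.6), np.float64(51.4), np.float64(33.5), np.float64(53.0)]
thin dir deg -2.2107576888345633
wide dir deg 88.31515868868347
cup [[515.88597517 327.25833397  24.        ]]
cups [[488.830665   232.35999141  24.        ]] [[462.69421605 140.09196797  24.        ]]
bottle sh [[483.95960889 230.9008012   90.        ]] 48.49635127333259
cap [[483.88185045 232.18156693 126.        ]]
lid [[458.54458834 133.144623    88.        ]] 55.53866121647057
```

View pics/w1ov.png

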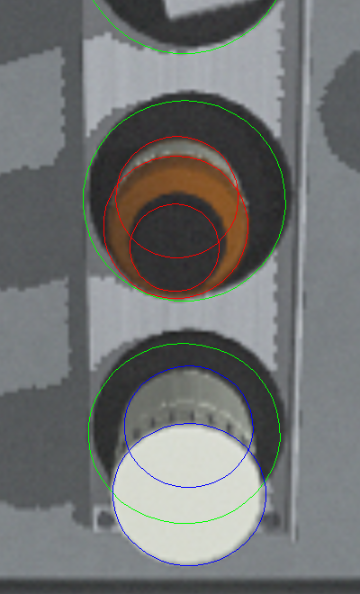

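```bash
python3 -m handwheel '[[[0.3,0,0.1,0,0,-0.5,100],[0.8,0.05,0.3,0,0,-1.1,100],[1.3,0.1,0.6,0,0,-1.8,100],[1.8,0.12,1.0,0,0,-2.5,100],[2.0,0.13,1.5,0,0,-2.8,100],[2.03,0.13,2.1,0,0,-2.84,100],[2.03,0.13,2.7,0,0,-2.84,100],[2.03,0.13,3.3,0,0,-2.84,100],[2.03,0.13,3.8,0,0,-2.84,100],[2.03,0.13,4.2,0,0,-2.84,100],[2.03,0.13,4.5,0,0,-2.84,100],[2.03,0.13,4.75,0,0,-2.84,100],[2.03,0.13,4.9,0,0,-2.84,100],[2.03,0.13,4.97,0,0,-2.84,100],[2.03,0.13,4.97,0,0,-2.84,100],[2.03,0.13,4.97,0,0,-2.84,100]]]' 20
python3 - <<'E'
from rig import viewer
import cv2
cv2.imwrite('pics/w2.png',viewer.get_image('wrist'));
a=viewer.get_image('scene');cv2.imwrite('pics/s2.png',cv2.resize(a[80:230,230:430],None,fx=4,fy=4,interpolation=cv2.INTER_CUBIC))
E
```

```text
t: 4.45
eef_pos: [519.1, 323.7, 50.8]
tool_rot: [0.718, 0.696, 0.001, 0.0]
force: [0.2, 0.1, -0.3]
width: 0.999
```

View pics/w2.png

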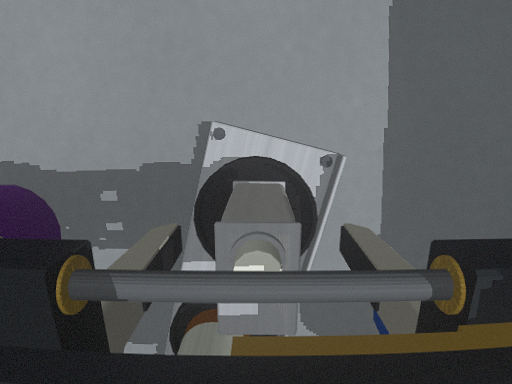

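View pics/s2.png

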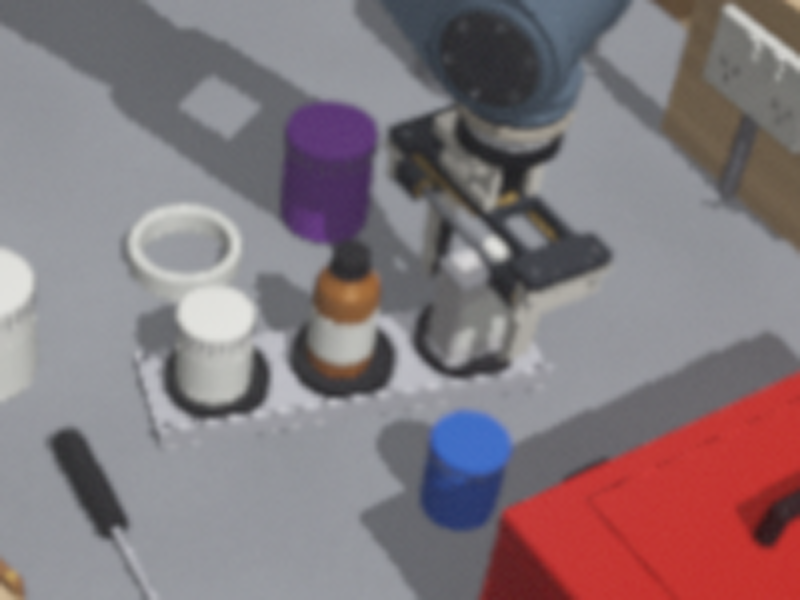

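The tin sits squarely between the fingers: its top spans columns 217–300 and the fingers 182–340. Closing now.

```bash
python3 -m handwheel '[[[0,0,0,0,0,0,60],[0,0,0,0,0,0,45],[0,0,0,0,0,0,35],[0,0,0,0,0,0,25],[0,0,0,0,0,0,20],[0,0,0,0,0,0,20],[0,0,0,0,0,0,20],[0,0,0,0,0,0,20]]]' 20; python3 -c "
from rig import state
s=state();print(s['force'],s['width']*93,s['joint_velocities'].round(3))"
```

```text
t: 5.35
eef_pos: [518.7, 323.4, 50.1]
tool_rot: [0.718, 0.696, -0.0, -0.0]
force: [1.6, 0.2, -1.6]
width: 0.362
[ 1.63409349  0.21326301 -1.63371975] 33.693684582648025 [ 0.001  0.    -0.003  0.006  0.009 -0.001]
```

```bash
python3 -m handwheel '[[[0,0,-0.05,0,0,0,20],[0,0,-0.15,0,0,0,20],[0,0,-0.35,0,0,0,20],[0,0,-0.6,0,0,0,20],[0,0,-0.95,0,0,0,20],[0,0,-1.35,0,0,0,20],[0,0,-1.75,0,0,0,20],[0,0,-2.15,0,0,0,20],[0,0,-2.5,0,0,0,20],[0,0,-2.75,0,0,0,20],[0,0,-2.9,0,0,0,20],[0,0,-3,0,0,0,20]]]' 20; python3 -c "
from rig import state
s=state();print(s['force'],s['width']*93)"
python3 -m handwheel '[[[-0.1,0,-0.05,0,0,0,20],[-0.3,0.03,-0.15,0,0,-0.1,20],[-0.7,0.08,-0.3,0,0,-0.2,20],[-1.3,0.14,-0.45,0,0,-0.4,20],[-2.0,0.21,-0.6,0,0,-0.6,20],[-2.7,0.29,-0.8,0,0,-0.8,20],[-3.4,0.37,-1.0,0,0,-1.0,20],[-4.1,0.44,-1.2,0,0,-1.2,20],[-4.8,0.52,-1.4,0,0,-1.4,20],[-5.5,0.59,-1.6,0,0,-1.6,20],[-6.2,0.67,-1.8,0,0,-1.8,20],[-6.9,0.74,-1.9,0,0,-2.1,20],[-7.6,0.82,-2,0,0,-2.3,20],[-8.3,0.89,-2,0,0,-2.5,20],[-9.0,0.97,-2,0,0,-2.7,20],[-9.7,1.04,-2,0,0,-2.9,20],[-10.3,1.1,-2,0,0,-3.1,20],[-10.8,1.16,-2,0,0,-3.2,20],[-11.1,1.19,-2,0,0,-3.3,20],[-11.25,1.21,-2,0,0,-3.36,20]]]' 20
python3 -m handwheel '[[[0,0,0,0,0,0,20],[0,0,0,0,0,0,20]]]' 20
python3 - <<'E'
from rig import state, viewer
from h import *
s=state(); print(s['t'],s['eef_pos'],s['tool_rot'],s['force'],s['width'])
im=viewer.get_image('wrist'); np.savez('w3.npz',im=im,p=s['eef_pos'],r=s['tool_rot'])
cv2.imwrite('pics/w3.png',im)
print([(round(d['score'],2),[round(v) for v in d['rect']]) for d in viewer.recognise('to_a','wrist')])
C=cam(viewer,'wrist',s)
g=cv2.cvtColor(im,cv2.COLOR_BGR2GRAY)
n,l,st,c=cv2.connectedComponentsWithStats((g<38).astype(np.uint8))
for i in range(1,n):
    if 800<st[i,4]<6000: print(st[i],c[i].round(1),plane(C,c[i],24).round(1))
E
```

```text
t: 6.55
eef_pos: [518.8, 323.4, 200.8]
tool_rot: [0.718, 0.696, 0.0, 0.0]
force: [-0.2, -0.1, -2.3]
width: 0.365
[-0.20719519 -0.10626915 -2.30967457] 33.90560557853721
t: 8.55
eef_pos: [561.1, -242.4, 299.6]
tool_rot: [0.609, 0.793, -0.0, -0.001]
force: [-0.3, -0.1, -1.1]
width: 0.36
t: 8.75
eef_pos: [561.6, -240.2, 300.0]
tool_rot: [0.609, 0.793, 0.0, -0.0]
force: [0.1, 0.1, -1.0]
width: 0.366
8.75 [ 561.57842741 -240.21973267  300.02634263] [ 6.08599091e-01  7.93477842e-01  4.95016738e-05 -2.39386008e-04] [ 0.05338548  0.07943932 -0.95278493] 0.36612578606705026
[(0.84, [236, 140, 51, 38])]
```

View pics/w3.png

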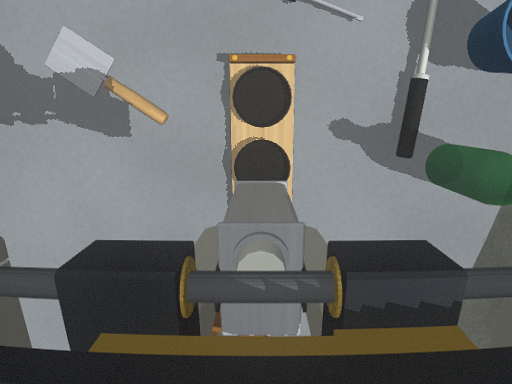

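The wrist view shows the board's left cup whole at (262,97), the middle cup half behind the tin, and the tin held straight. I measure the left cup next. The tall green bottle at right (480,175) will also be near the path.

```bash
python3 - <<'E'
from rig import state, viewer
from h import *
d=np.load('w3.npz');im=d['im'];C=cam(viewer,'wrist',{'eef_pos':d['p'],'tool_rot':d['r']})
g=cv2.GaussianBlur(cv2.cvtColor(im,cv2.COLOR_BGR2GRAY),(3,3),0)
m=(g[50:182,225:300]<75).astype(np.uint8)
n,l,st,c=cv2.connectedComponentsWithStats(m)
for i in range(1,n):
    if st[i,4]>200: 
        k=(l==i).astype(np.uint8);ct=max(cv2.findContours(k,cv2.RETR_EXTERNAL,cv2.CHAIN_APPROX_NONE)[0],key=len)
        h=cv2.convexHull(ct); e=cv2.fitEllipse(h); print(st[i]+np.array([225,50,0,0,0]),e,plane(C,np.array(e[0])+[225,50],24).round(1))
P=plane(C,[(230.5,61),(295,61)],20);print(P)
# vise/green/bucket via top+scene
E
python3 - <<'E'
import cv2
a=cv2.imread('pics/top0.png');cv2.imwrite('pics/top0r.png',cv2.resize(a[60:200,220:440],None,fx=3.6,fy=3.6,interpolation=cv2.INTER_CUBIC))
b=cv2.imread('pics/scene0.png');cv2.imwrite('pics/scene0r.png',cv2.resize(b[200:384,90:330],None,fx=3.2,fy=3.2,interpolation=cv2.INTER_CUBIC))
E
```

```text
[ 233   67   58   60 2670] ((36.413692474365234, 46.41667938232422), (57.183074951171875, 59.09055709838867), 0.30571115016937256) [[ 537.7 -145.    24. ]]
[ 234  140   55   40 1824] ((36.391685485839844, 117.28660583496094), (54.316131591796875, 54.822120666503906), 135.68450927734375) [[ 563.6 -241.5   24. ]]
[[ 484.12199922 -109.98797559   20.        ]
 [ 569.96215279  -86.90354766   20.        ]]
```

View pics/top0r.png

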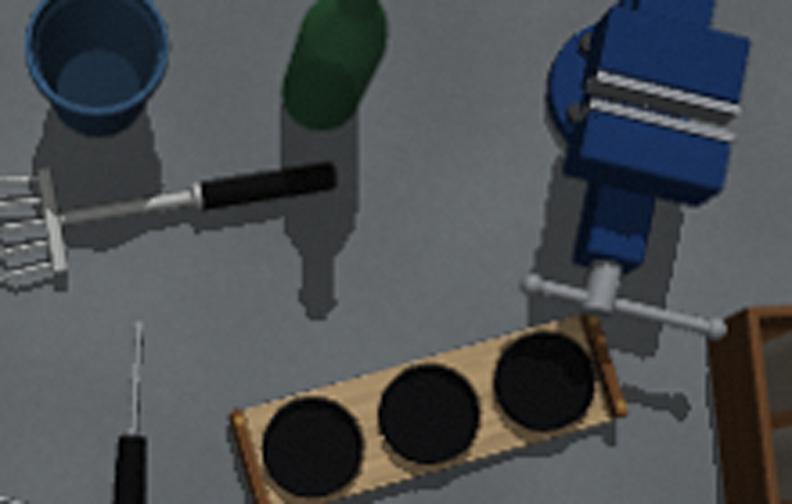

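View pics/scene0r.png

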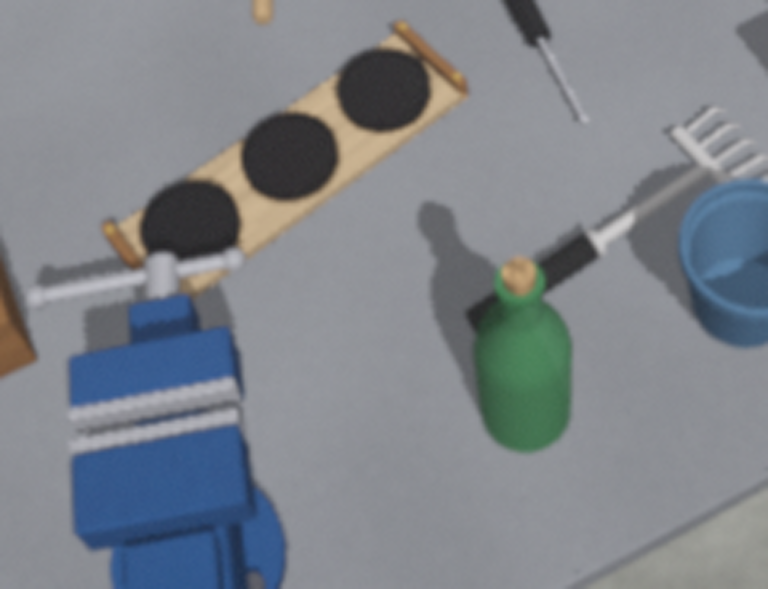

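```bash
python3 - <<'E'
from m import *
T=lambda x,y:[220+x/3.6-.36,60+y/3.6-.36]; S=lambda x,y:[90+x/3.2-.34,200+y/3.2-.34]
def tri(a,b):
    A=np.zeros((3,3));v=np.zeros(3);L=[]
    for C,uv in((Ct,a),(Cs,b)):
        p=plane(C,[uv],0)[0]-C[3];p/=np.linalg.norm(p);M=np.eye(3)-np.outer(p,p);A+=M;v+=M@C[3];L.append((M,C[3]))
    x=np.linalg.solve(A,v);return x.round(1),[np.linalg.norm(M@(x-o)).round(1) for M,o in L]
print('handle L',tri(T(533,284),S(233,258)))
print('handle R',tri(T(718,328),S(38,297)))
print('screw head front',tri(T(600,300),S(162,262)))
print('jaw front corner R',tri(T(718,203),S(70,358)))
print('jaw front corner L',tri(T(570,175),S(228,333)))
print('jaw plate L',tri(T(594,105),S(238,415)))
print('box corner R',tri(T(712,345),S(0,225)))
for uv in [T(545,382)]: print('right cup z24',plane(Ct,[uv],24))
print(plane(Cs,[S(190,228),S(290,156),S(384,90)],24))
E
```

```text
handle L (array([ 659.5, -317.5,   63.5]), [np.float64(0.7), np.float64(0.7)])
handle R (array([ 623.2, -463.2,   63.2]), [np.float64(2.1), np.float64(2.1)])
screw head front (array([ 644. , -366.9,   72.8]), [np.float64(0.7), np.float64(0.7)])
jaw front corner R (array([ 709.5, -446.5,  110.7]), [np.float64(1.2), np.float64(1.2)])
jaw front corner L (array([ 735.5, -339.5,   99. ]), [np.float64(0.6), np.float64(0.6)])
jaw plate L (array([ 792.8, -357.5,   98.1]), [np.float64(3.5), np.float64(3.5)])
box corner R (array([ 595.2, -450.5,  114.6]), [np.float64(15.1), np.float64(15.1)])
right cup z24 [[ 587.52659523 -337.95913667   24.        ]]
[[ 595.10355592 -338.77629613   24.        ]
 [ 568.30988255 -242.19929645   24.        ]
 [ 543.19666614 -146.30964194   24.        ]]
```

Vise handle: roughly (659,-317) to (623,-463) at z≈63, with the screw head at (644,-367). That only matters for the right-hand cup. Now the tin goes to the left cup at (537.7,-145).

```bash
python3 -m handwheel '[[[0.1,0,0.1,0,0,0,20],[0.35,0,0.25,0,0,0,20],[0.7,0.01,0.5,0,0,0,20],[1.1,0.02,0.8,0,0,0,20],[1.5,0.02,1.15,0,0,0,20],[1.8,0.03,1.55,0,0,0,20],[1.93,0.03,1.95,0,0,0,20],[1.96,0.03,2.35,0,0,0,20],[1.96,0.03,2.75,0,0,0,20],[1.96,0.03,3.15,0,0,0,20],[1.96,0.03,3.55,0,0,0,20],[1.96,0.03,3.9,0,0,0,20],[1.96,0.03,4.2,0,0,0,20],[1.96,0.03,4.45,0,0,0,20],[1.96,0.03,4.62,0,0,0,20],[1.96,0.03,4.75,0,0,0,20],[1.96,0.03,4.83,0,0,0,20],[1.96,0.03,4.88,0,0,0,20],[1.96,0.03,4.92,0,0,0,20],[1.96,0.03,4.92,0,0,0,20]]]' 20
python3 - <<'E'
from rig import state,viewer
import cv2
s=state();print(s['eef_pos'],s['force'],s['width'])
cv2.imwrite('pics/w4.png',viewer.get_image('wrist'))
E
```

```text
t: 10.85
eef_pos: [537.9, -145.7, 54.2]
tool_rot: [0.609, 0.793, 0.0, 0.0]
force: [0.3, 0.6, -1.0]
width: 0.364
[ 537.90052873 -145.65599754   54.19089541] [ 0.28654808  0.57631928 -1.03933192] 0.3637108740591572
```

View pics/w4.png

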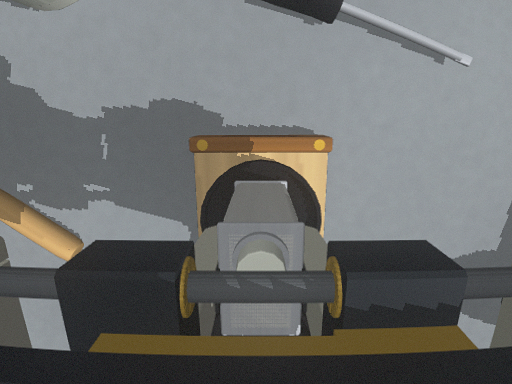

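The tin hangs centred over the left cup. I lower it the last few mm slowly.

```bash
python3 -m handwheel '[[[0,0,0.02,0,0,0,20],[0,0,0.04,0,0,0,20],[0,0,0.06,0,0,0,20],[0,0,0.07,0,0,0,20],[0,0,0.075,0,0,0,20],[0,0,0.08,0,0,0,20],[0,0,0.08,0,0,0,20]]]' 20; python3 -c "
from rig import state
s=state();print(s['eef_pos'],s['force'],s['width'])"
```

```text
t: 11.6
eef_pos: [537.9, -145.6, 50.1]
tool_rot: [0.609, 0.793, 0.0, 0.0]
force: [0.7, 0.1, -1.3]
width: 0.368
[ 537.86137269 -145.63131635   50.14726368] [ 0.65053236  0.13330947 -1.26520281] 0.3678669616930953
```

```bash
python3 -m handwheel '[[[0,0,0.01,0,0,0,20],[0,0,0.015,0,0,0,20],[0,0,0.02,0,0,0,20],[0,0,0.02,0,0,0,20]]]' 20; python3 -c "
from rig import state
s=state();print(s['eef_pos'],s['force'],s['width'])"
```

```text
t: 12.0
eef_pos: [537.9, -145.6, 50.0]
tool_rot: [0.609, 0.793, -0.0, 0.0]
force: [-3.7, 0.6, 11.0]
width: 0.364
[ 537.88033094 -145.62116646   50.04667746] [-3.70359135  0.61912237 11.01002806] 0.3640135213983666
```

The tin is on the floor (11 N up), so I ease off, release and rise.

```bash
python3 -m handwheel '[[[0,0,-0.015,0,0,0,20],[0,0,-0.015,0,0,0,30],[0,0,-0.015,0,0,0,38],[0,0,-0.015,0,0,0,45],[0,0,-0.015,0,0,0,55],[0,0,-0.015,0,0,0,65],[0,0,-0.015,0,0,0,70],[0,0,-0.1,0,0,0,70],[0,0,-0.4,0,0,0,70],[0,0,-0.8,0,0,0,70],[0,0,-1.4,0,0,0,80],[0,0,-2.1,0,0,0,90],[0,0,-2.9,0,0,0,100],[0,0,-3.7,0,0,0,100],[0,0,-4.3,0,0,0,100],[0,0,-4.7,0,0,0,100],[0,0,-4.9,0,0,0,100],[0,0,-5,0,0,0,100]]]' 20
python3 - <<'E'
from rig import state,viewer
import cv2
s=state();print(s['t'],s['eef_pos'],s['force'],s['width'])
cv2.imwrite('pics/w5.png',viewer.get_image('wrist'))
a=viewer.get_image('scene');cv2.imwrite('pics/s5.png',cv2.resize(a[80:310,100:400],None,fx=2.6,fy=2.6,interpolation=cv2.INTER_CUBIC))
E
```

```text
t: 13.8
eef_pos: [537.8, -145.6, 300.4]
tool_rot: [0.609, 0.793, 0.0, 0.001]
force: [-1.1, -0.1, -0.1]
width: 1.002
13.8 [ 537.81978409 -145.58932078  300.35811206] [-1.11459028 -0.06735909 -0.09608677] 1.0019497043931032
```

View pics/s5.png

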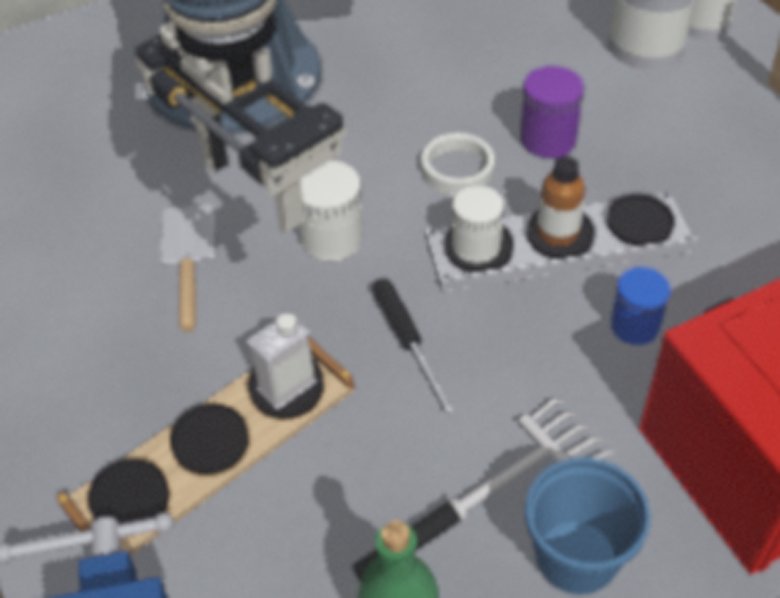

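The tin stands upright in the left cup (zoomed 283,365). Now the bottle.

```bash
python3 -m handwheel '[[[0.2,0.02,0,0,0,0.2,100],[0.7,0.08,0,0,0,0.6,100],[1.3,0.16,0,0,0,1.1,100],[2.0,0.24,0,0,0,1.6,100],[2.8,0.33,0,0,0,2.2,100],[3.6,0.43,0,0,0,2.9,100],[4.4,0.53,0,0,0,3.6,100],[5.2,0.63,0,0,0,4.2,100],[5.9,0.71,0,0,0,4.8,100],[6.5,0.78,0.1,0,0,5.3,100],[7.0,0.84,0.2,0,0,5.7,100],[7.35,0.88,0.4,0,0,6.0,100],[7.5,0.9,0.7,0,0,6.15,100],[7.56,0.91,1.1,0,0,6.2,100],[7.56,0.91,1.6,0,0,6.2,100],[7.56,0.91,2.1,0,0,6.2,100],[7.56,0.91,2.5,0,0,6.2,100],[7.56,0.91,2.8,0,0,6.2,100],[7.56,0.91,2.9,0,0,6.2,100],[7.56,0.91,2.9,0,0,6.2,100]]]' 20
python3 - <<'E'
from rig import state,viewer
from h import *
s=state();print(s['t'],s['eef_pos'],s['tool_rot'],s['width'])
im=viewer.get_image('wrist');cv2.imwrite('pics/w6.png',im);np.savez('w6.npz',im=im,p=s['eef_pos'],r=s['tool_rot'])
E
```

```text
t: 15.9
eef_pos: [483.2, 231.0, 153.1]
tool_rot: [0.799, 0.602, -0.001, -0.0]
force: [-0.0, -0.1, 0.5]
width: 1.0
15.9 [483.1986008  231.02021794 153.13780489] [ 7.98527042e-01  6.01957835e-01 -1.10319519e-03 -3.32590458e-04] 0.999535838868314
```

View pics/w6.png

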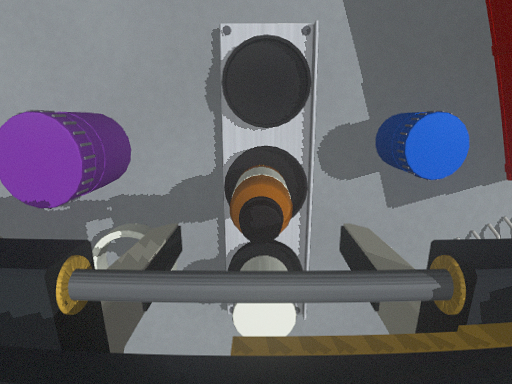

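```bash
python3 - <<'E'
from rig import viewer
from h import *
d=np.load('w6.npz');C=cam(viewer,'wrist',{'eef_pos':d['p'],'tool_rot':d['r']})
print(plane(C,[(260.5,218)],126),plane(C,[(230,205),(292,205),(261,205)],90))
print('tcp',d['p'])
E
```

```text
[[484.44129121 234.35671565 126.        ]] [[460.98200171 239.58173259  90.        ]
 [507.70464901 226.24954131  90.        ]
 [484.35039393 232.91979028  90.        ]]
tcp [483.1986008  231.02021794 153.13780489]
```

```bash
python3 -m handwheel '[[[0.03,0.01,0.2,0,0,0,100],[0.03,0.01,0.5,0,0,0,100],[0.03,0.01,0.9,0,0,0,100],[0.03,0.01,1.25,0,0,0,100],[0.03,0.01,1.55,0,0,0,100],[0.03,0.01,1.8,0,0,0,100],[0.03,0.01,1.93,0,0,0,100],[0.03,0.01,1.98,0,0,0,100],[0.03,0.01,1.98,0,0,0,80],[0.03,0.01,1.98,0,0,0,65],[0.03,0.01,1.98,0,0,0,55],[0.03,0.01,1.98,0,0,0,45],[0.03,0.01,1.98,0,0,0,40],[0.03,0.01,1.98,0,0,0,40],[0.03,0.01,1.98,0,0,0,40],[0.03,0.01,1.98,0,0,0,40]]]' 20; python3 -c "
from rig import state
s=state();print(s['eef_pos'],s['force'],s['width']*93)"
```

```text
t: 17.55
eef_pos: [484.7, 232.6, 55.2]
tool_rot: [0.799, 0.602, 0.0, -0.0]
force: [-0.7, 0.4, 2.7]
width: 0.538
[484.70437441 232.5712809   55.2234656 ] [-0.73118224  0.43632404  2.68795234] 50.06706745592025
```

```bash
python3 -m handwheel '[[[0,0,-0.05,0,0,0,40],[0,0,-0.15,0,0,0,40],[0,0,-0.35,0,0,0,40],[0,0,-0.6,0,0,0,40],[0,0,-0.95,0,0,0,40],[0,0,-1.35,0,0,0,40],[0,0,-1.75,0,0,0,40],[0,0,-2.15,0,0,0,40],[0,0,-2.55,0,0,0,40],[0,0,-2.85,0,0,0,40],[0,0,-3.05,0,0,0,40],[0,0,-3.15,0,0,0,40]]]' 20
python3 -m handwheel '[[[-0.1,0.05,0,0,0,-0.05,40],[-0.3,0.14,0,0,0,-0.2,40],[-0.6,0.29,0,0,0,-0.4,40],[-1.1,0.52,0,0,0,-0.7,40],[-1.6,0.76,0,0,0,-1.1,40],[-2.2,1.05,0,0,0,-1.5,40],[-2.8,1.33,0,0,0,-1.9,40],[-3.4,1.62,0,0,0,-2.3,40],[-4.0,1.9,0,0,0,-2.8,40],[-4.6,2.19,0,0,0,-3.3,40],[-5.2,2.47,0,0,0,-3.7,40],[-5.8,2.76,0,0,0,-4.1,40],[-6.4,3.05,0,0,0,-4.6,40],[-7.0,3.33,0,0,0,-5.0,40],[-7.6,3.62,0,0,0,-5.4,40],[-8.1,3.85,0,0,0,-5.8,40],[-8.4,4.0,0,0,0,-6.0,40],[-8.6,4.09,0,0,0,-6.15,40],[-8.68,4.13,0,0,0,-6.2,40],[-8.68,4.13,0,0,0,-6.2,40]]]' 20
python3 - <<'E'
from rig import state,viewer
from h import *
s=state();print(s['t'],s['eef_pos'],s['tool_rot'],s['force'],s['width'])
im=viewer.get_image('wrist');cv2.imwrite('pics/w7.png',im);np.savez('w7.npz',im=im,p=s['eef_pos'],r=s['tool_rot'])
E
```

```text
t: 18.75
eef_pos: [484.9, 232.6, 214.0]
tool_rot: [0.799, 0.602, 0.001, 0.0]
force: [0.4, -0.4, -3.3]
width: 0.535
t: 20.75
eef_pos: [563.6, -241.5, 212.2]
tool_rot: [0.609, 0.793, -0.0, -0.0]
force: [0.2, 0.6, -2.8]
width: 0.534
20.75 [ 563.55438653 -241.4977566   212.21170366] [ 6.08741146e-01  7.93368816e-01 -3.21117615e-05 -3.71579230e-04] [ 0.20780014  0.64321722 -2.77098978] 0.5335528747214416
```

View pics/w7.png

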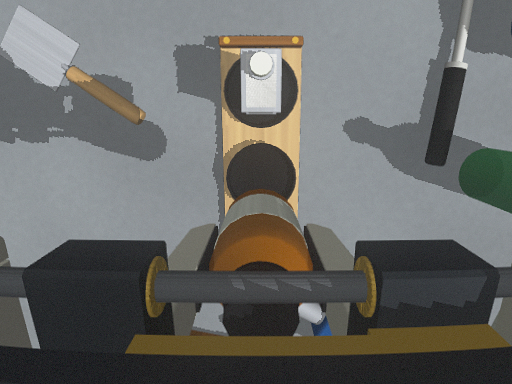

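The bottle is held upright, the tin stands at (260,80), and the middle cup (225–297 wide, top edge at row 143) is straight ahead. I check its centre next.

```bash
python3 - <<'E'
from rig import viewer
from h import *
d=np.load('w7.npz');C=cam(viewer,'wrist',{'eef_pos':d['p'],'tool_rot':d['r']})
P=proj(C,circ((563.6,-241.5,24),41));print(P.min(0),P.max(0))
P=proj(C,circ((563.6,-241.5,24),38));print(P.min(0),P.max(0))
g=cv2.cvtColor(d['im'],cv2.COLOR_BGR2GRAY);print(g[136:150,260],g[172,220:232],g[172,290:302])
E
python3 -m handwheel '[[[0,0,0.1,0,0,0,40],[0,0,0.3,0,0,0,40],[0,0,0.6,0,0,0,40],[0,0,0.95,0,0,0,40],[0,0,1.3,0,0,0,40],[0,0,1.65,0,0,0,40],[0,0,2.0,0,0,0,40],[0,0,2.3,0,0,0,40],[0,0,2.55,0,0,0,40],[0,0,2.75,0,0,0,40],[0,0,2.9,0,0,0,40],[0,0,3.0,0,0,0,40],[0,0,3.05,0,0,0,40],[0,0,3.08,0,0,0,40],[0,0,3.08,0,0,0,40]]]' 20
python3 -m handwheel '[[[0,0,0.02,0,0,0,40],[0,0,0.035,0,0,0,40],[0,0,0.05,0,0,0,40],[0,0,0.05,0,0,0,40]]]' 20
python3 -c "
from rig import state
s=state();print(s['eef_pos'],s['force'],s['width'])"
```

```text
[225.6110256  142.56624441] [294.8738556  210.64160499]
[228.14198408 145.18037609] [292.34019715 208.27668579]
[180 180 181 183 115 124 120  51  60  64  60  61  62  59] [ 99 104 100  94 121 119 103  50  55  52  56  55] [ 60  54  52  59  58 104 197 189 201 145 149 150]
t: 22.3
eef_pos: [563.9, -241.6, 58.8]
tool_rot: [0.609, 0.793, 0.0, 0.0]
force: [0.1, 0.1, -2.4]
width: 0.532
t: 22.7
eef_pos: [563.7, -241.5, 56.1]
tool_rot: [0.609, 0.793, -0.0, -0.0]
force: [0.2, -0.2, -2.0]
width: 0.534
[ 563.72616275 -241.50493054   56.07682038] [ 0.23757743 -0.235996   -1.96840012] 0.5339012577106811
```

Cup edges match the prediction. I lower the last mm until the floor is felt.

```bash
python3 -m handwheel '[[[0,0,0.005,0,0,0,40],[0,0,0.01,0,0,0,40],[0,0,0.015,0,0,0,40],[0,0,0.02,0,0,0,40],[0,0,0.02,0,0,0,40]]]' 20
python3 -c "
from rig import state
s=state();print(s['eef_pos'],s['force'],s['width'])"
```

```text
t: 23.2
eef_pos: [563.8, -241.6, 55.3]
tool_rot: [0.609, 0.793, 0.0, 0.0]
force: [-0.9, 0.1, 0.6]
width: 0.533
[ 563.78413727 -241.5654392    55.29440893] [-0.93447025  0.12948729  0.59773089] 0.5332079253429034
```

```bash
python3 -m handwheel '[[[0,0,0,0,0,0,54],[0,0,0,0,0,0,58],[0,0,0,0,0,0,64],[0,0,0,0,0,0,72],[0,0,0,0,0,0,80],[0,0,0,0,0,0,85],[0,0,0,0,0,0,85],[0,0,-0.1,0,0,0,85],[0,0,-0.35,0,0,0,85],[0,0,-0.8,0,0,0,85],[0,0,-1.4,0,0,0,90],[0,0,-2.1,0,0,0,100],[0,0,-2.9,0,0,0,100],[0,0,-3.6,0,0,0,100],[0,0,-4.2,0,0,0,100],[0,0,-4.6,0,0,0,100],[0,0,-4.8,0,0,0,100],[0,0,-4.9,0,0,0,100]]]' 20
python3 - <<'E'
from rig import state,viewer
from h import *
s=state();print(s['t'],s['eef_pos'],s['tool_rot'],s['force'],s['width'])
im=viewer.get_image('wrist');cv2.imwrite('pics/w8.png',im);np.savez('w8.npz',im=im,p=s['eef_pos'],r=s['tool_rot'])
E
```

```text
t: 25.0
eef_pos: [563.8, -241.5, 301.3]
tool_rot: [0.609, 0.793, 0.0, 0.001]
force: [0.4, 1.0, -0.3]
width: 0.999
25.0 [ 563.78480972 -241.5097788   301.31393567] [6.08612928e-01 7.93466998e-01 1.29926739e-04 6.40256162e-04] [ 0.44002243  0.96594474 -0.28018874] 0.9992800320490024
```

View pics/w8.png

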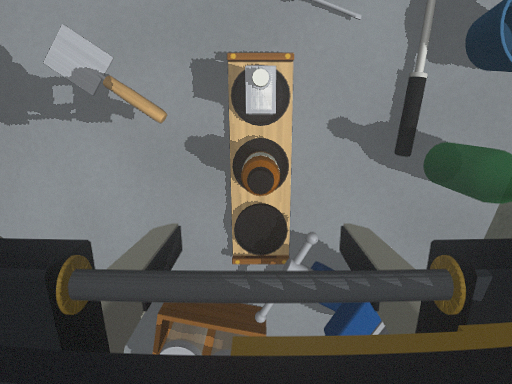

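```bash
python3 - <<'E'
from rig import viewer
from h import *
d=np.load('w8.npz');C=cam(viewer,'wrist',{'eef_pos':d['p'],'tool_rot':d['r']})
im=d['im']
g=cv2.GaussianBlur(cv2.cvtColor(im,cv2.COLOR_BGR2GRAY),(3,3),0)
m=(g[196:258,225:295]<75).astype(np.uint8)
n,l,st,c=cv2.connectedComponentsWithStats(m)
for i in range(1,n):
    if st[i,4]>200:
        ct=max(cv2.findContours((l==i).astype(np.uint8),cv2.RETR_EXTERNAL,cv2.CHAIN_APPROX_NONE)[0],key=len)
        e=cv2.fitEllipse(cv2.convexHull(ct));print(st[i],e,plane(C,np.array(e[0])+[225,196],24))
Ct=cam(viewer,'top');Cs=cam(viewer,'scene')
def tri(obs):
    A=np.zeros((3,3));v=np.zeros(3);L=[]
    for C_,uv in obs:
        p=plane(C_,[uv],0)[0]-C_[3];p/=np.linalg.norm(p);M=np.eye(3)-np.outer(p,p);A+=M;v+=M@C_[3];L.append((M,C_[3]))
    x=np.linalg.solve(A,v);return x.round(1),[np.linalg.norm(M@(x-o)).round(1) for M,o in L]
T=lambda x,y:[220+x/3.6-.36,60+y/3.6-.36]; S=lambda x,y:[90+x/3.2-.34,200+y/3.2-.34]
print('hL',tri([(Ct,T(533,284)),(Cs,S(233,258)),(C,(313,239))]))
print('hR',tri([(Ct,T(718,328)),(Cs,S(38,297)),(C,(262,318))]))
cv2.imwrite('pics/w8z.png',cv2.resize(im[190:360,130:390],None,fx=3,fy=3))
a=cv2.imread('pics/top0.png');cv2.imwrite('pics/top0b.png',cv2.resize(a[110:270,340:512],None,fx=4,fy=4))
b=cv2.imread('pics/scene0.png');cv2.imwrite('pics/scene0b.png',cv2.resize(b[180:384,0:200],None,fx=3,fy=3))
E
```

```text
[   8    7   56   55 2248] ((35.367103576660156, 47.03150939941406), (58.29822540283203, 80.70783233642578), 178.7942657470703) [[ 595.86202008 -359.16586813   24.        ]]
hL (array([ 660.5, -317.1,   65. ]), [np.float64(1.7), np.float64(0.4), np.float64(1.4)])
hR (array([ 624.4, -462.6,   64.6]), [np.float64(2.9), np.float64(1.7), np.float64(1.8)])
```

View pics/w8z.png

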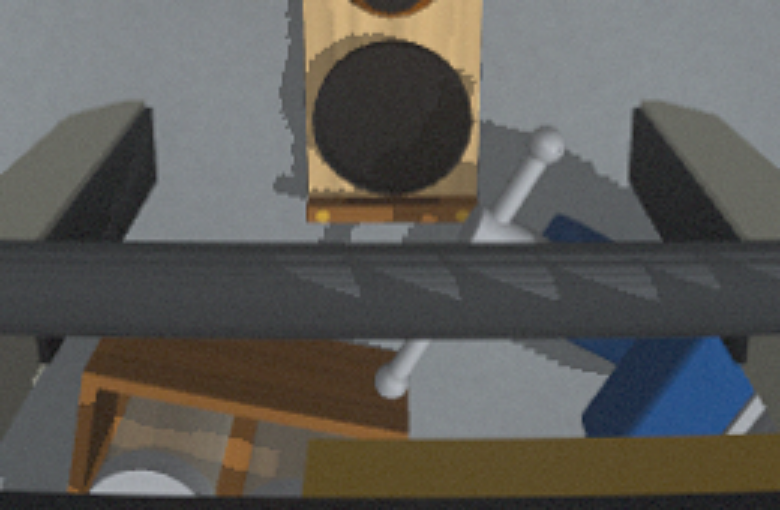

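View pics/top0b.png

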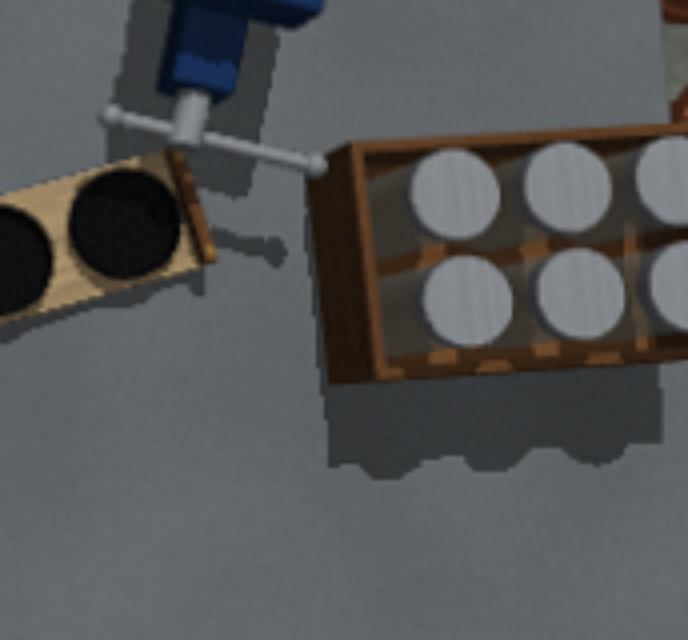

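View pics/scene0b.png

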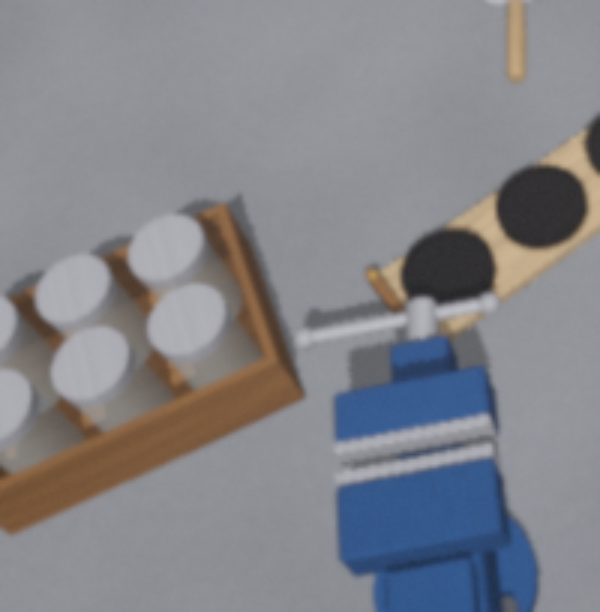

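```bash
python3 - <<'E'
from rig import viewer
from h import *
d=np.load('w8.npz');C=cam(viewer,'wrist',{'eef_pos':d['p'],'tool_rot':d['r']})
Z=lambda x,y:[130+x/3-.33,190+y/3-.33]
print('right cup',plane(C,[Z(392,117.5)],24)); P=proj(C,circ((589.6,-338,24),41));print(P.min(0),P.max(0),Z(313,40),Z(471,195))
Ct=cam(viewer,'top');Cs=cam(viewer,'scene')
def tri(obs):
    A=np.zeros((3,3));v=np.zeros(3);L=[]
    for C_,uv in obs:
        p=plane(C_,[uv],0)[0]-C_[3];p/=np.linalg.norm(p);M=np.eye(3)-np.outer(p,p);A+=M;v+=M@C_[3];L.append((M,C_[3]))
    x=np.linalg.solve(A,v);return x.round(1),[np.linalg.norm(M@(x-o)).round(1) for M,o in L]
T=lambda x,y:[340+x/4-.4,110+y/4-.4]; S=lambda x,y:[x/3-.33,180+y/3-.33]
print('box far corner',tri([(Ct,T(355,145)),(Cs,S(275,352))]))
print('box near corner',tri([(Ct,T(378,380)),(Cs,S(225,207))]))
print('crate jar far',tri([(Ct,T(455,195)),(Cs,S(190,320))]))
print('crate jar near',tri([(Ct,T(467,301)),(Cs,S(167,248))]))
E
```

```text
right cup [[ 589.67740129 -336.31444424   24.        ]]
[233.53047806 204.40045788] [286.46339429 254.1010261 ] [234.0033333333333, 203.00333333333333] [286.67, 254.67]
box far corner (array([ 633.6, -485.2,   77.3]), [np.float64(0.7), np.float64(0.7)])
box near corner (array([ 468.5, -496.7,   64.9]), [np.float64(1.9), np.float64(1.9)])
crate jar far (array([ 592.4, -537.7,  104.1]), [np.float64(2.1), np.float64(2.1)])
crate jar near (array([ 518.9, -541.6,  105. ]), [np.float64(1.2), np.float64(1.2)])
```

The bottle stands in the middle cup, and the right cup is at (589.6,-337.6). The vise handle (z≈65), crate (≤80) and crate jars (≤105) stay below the gripper body. Now the jar.

```bash
python3 -m handwheel '[[[0.2,0,0,0,0,0.2,100],[0.7,-0.01,0,0,0,0.6,100],[1.3,-0.02,0,0,0,1.1,100],[2.0,-0.02,0,0,0,1.6,100],[2.8,-0.03,0,0,0,2.2,100],[3.6,-0.04,0,0,0,2.9,100],[4.4,-0.05,0,0,0,3.6,100],[5.2,-0.06,0,0,0,4.2,100],[6.0,-0.07,0.1,0,0,4.8,100],[6.6,-0.08,0.2,0,0,5.3,100],[7.1,-0.08,0.4,0,0,5.7,100],[7.5,-0.09,0.7,0,0,6.0,100],[7.7,-0.09,1.1,0,0,6.15,100],[7.78,-0.09,1.6,0,0,6.2,100],[7.78,-0.09,2.1,0,0,6.2,100],[7.78,-0.09,2.6,0,0,6.2,100],[7.78,-0.09,3.0,0,0,6.2,100],[7.78,-0.09,3.25,0,0,6.2,100],[7.78,-0.09,3.38,0,0,6.2,100],[7.78,-0.09,3.4,0,0,6.2,100]]]' 20
python3 - <<'E'
from rig import state,viewer
from h import *
s=state();print(s['t'],s['eef_pos'],s['tool_rot'],s['width'])
im=viewer.get_image('wrist');cv2.imwrite('pics/w9.png',im);np.savez('w9.npz',im=im,p=s['eef_pos'],r=s['tool_rot'])
C=cam(viewer,'wrist',s)
for c in((458.6,133,88),):
  P=proj(C,circ(c,28.5));print(P.min(0),P.max(0))
E
```

```text
t: 27.05
eef_pos: [458.2, 133.1, 129.7]
tool_rot: [0.799, 0.602, -0.0, -0.0]
force: [0.1, 0.5, 1.5]
width: 1.001
27.05 [458.19893536 133.05272576 129.66207486] [ 7.98583512e-01  6.01883795e-01 -4.64202629e-04 -2.38358993e-04] 1.0010746012577962
[221.03294334 177.07042033] [300.29407383 252.63635536]
```

View pics/w9.png

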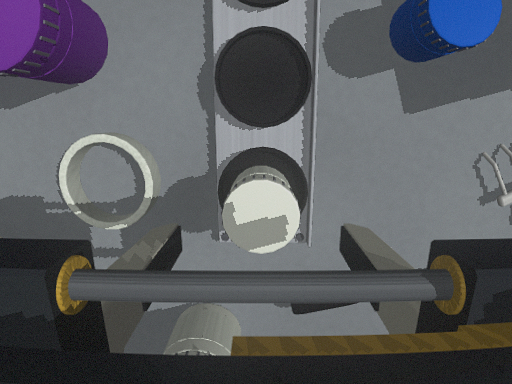

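The lid spans 222–300 × 179–252, as predicted. I descend and grip.

```bash
python3 -m handwheel '[[[0,0,0.2,0,0,0,100],[0,0,0.5,0,0,0,100],[0,0,0.85,0,0,0,100],[0,0,1.15,0,0,0,100],[0,0,1.4,0,0,0,100],[0,0,1.6,0,0,0,100],[0,0,1.7,0,0,0,100],[0,0,1.75,0,0,0,100],[0,0,1.75,0,0,0,85],[0,0,1.75,0,0,0,72],[0,0,1.75,0,0,0,62],[0,0,1.75,0,0,0,55],[0,0,1.75,0,0,0,45],[0,0,1.75,0,0,0,45],[0,0,1.75,0,0,0,45],[0,0,1.75,0,0,0,45]]]' 20; python3 -c "
from rig import state
s=state();print(s['eef_pos'],s['force'],s['width']*93)"
```

```text
t: 28.7
eef_pos: [458.7, 133.1, 42.8]
tool_rot: [0.799, 0.602, 0.0, 0.0]
force: [-0.7, 0.3, 2.9]
width: 0.608
[458.68113688 133.05242464  42.76107833] [-0.74942782  0.32272708  2.91088233] 56.51591525331325
```

```bash
python3 -m handwheel '[[[0,0,-0.05,0,0,0,45],[0,0,-0.15,0,0,0,45],[0,0,-0.35,0,0,0,45],[0,0,-0.6,0,0,0,45],[0,0,-0.95,0,0,0,45],[0,0,-1.35,0,0,0,45],[0,0,-1.75,0,0,0,45],[0,0,-2.15,0,0,0,45],[0,0,-2.55,0,0,0,45],[0,0,-2.85,0,0,0,45],[0,0,-3.1,0,0,0,45],[0,0,-3.2,0,0,0,45]]]' 20
python3 -m handwheel '[[[-0.08,0.05,0,0,0,-0.14,45],[-0.25,0.15,0,0,0,-0.43,45],[-0.58,0.36,0,0,0,-1.0,45],[-1.0,0.61,0,0,0,-1.7,45],[-1.5,0.92,0,0,0,-2.56,45],[-2.08,1.28,0,0,0,-3.55,45],[-2.67,1.64,0,0,0,-4.54,45],[-3.25,1.99,0,0,0,-5.54,45],[-3.83,2.35,0,0,0,-6.53,45],[-4.42,2.71,0,0,0,-7.53,45],[-5.0,3.07,0,0,0,-8.52,45],[-5.58,3.42,0,0,0,-9.51,45],[-6.16,3.78,0,0,0,-10.5,45],[-6.75,4.14,0,0,0,-11.5,45],[-7.25,4.45,0,0,0,-12.36,45],[-7.66,4.7,0,0,0,-13.06,45],[-8.0,4.91,0,0,0,-13.6,45],[-8.2,5.03,0,0,0,-14.0,45],[-8.33,5.11,0,0,0,-14.2,45],[-8.33,5.11,0,0,0,-14.2,45]]]' 20
python3 - <<'E'
from rig import state,viewer
from h import *
s=state();print(s['t'],s['eef_pos'],s['tool_rot'],s['force'],s['width'],s['q'].round(2))
im=viewer.get_image('wrist');cv2.imwrite('pics/w10.png',im)
a=viewer.get_image('scene');cv2.imwrite('pics/s10.png',cv2.resize(a[120:340,70:330],None,fx=2.6,fy=2.6,interpolation=cv2.INTER_CUBIC))
E
```

```text
t: 29.9
eef_pos: [458.9, 133.1, 204.3]
tool_rot: [0.799, 0.602, 0.001, 0.0]
force: [0.4, 0.4, -2.2]
width: 0.607
t: 31.9
eef_pos: [589.2, -338.3, 201.6]
tool_rot: [0.301, 0.954, 0.0, -0.001]
force: [0.0, 0.3, -2.8]
width: 0.607
31.9 [ 589.17808159 -338.34745598  201.55944355] [ 3.00769915e-01  9.53696466e-01  1.64905241e-04 -6.93897745e-04] [ 0.01144156  0.30604723 -2.81374133] 0.6066486725057753 [-0.59  0.61  1.3  -0.    1.24 -1.55]
```

View pics/w10.png

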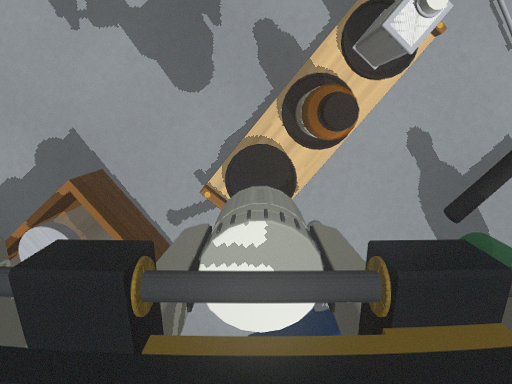

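View pics/s10.png

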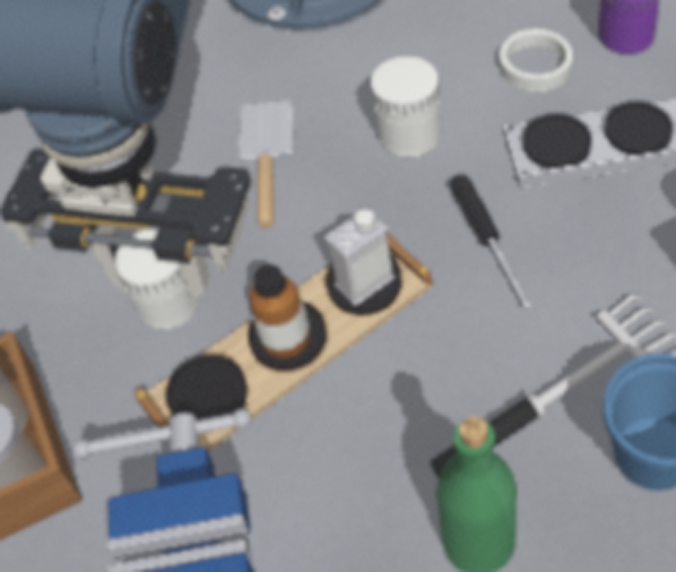

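Scene and wrist views show the jar upright over the right cup, fingers turned diagonally clear of the vise handle, with tin and bottle standing. I descend.

```bash
python3 -m handwheel '[[[0,0,0.1,0,0,0,45],[0,0,0.3,0,0,0,45],[0,0,0.6,0,0,0,45],[0,0,0.95,0,0,0,45],[0,0,1.3,0,0,0,45],[0,0,1.65,0,0,0,45],[0,0,2.0,0,0,0,45],[0,0,2.3,0,0,0,45],[0,0,2.55,0,0,0,45],[0,0,2.75,0,0,0,45],[0,0,2.9,0,0,0,45],[0,0,3.0,0,0,0,45],[0,0,3.06,0,0,0,45],[0,0,3.1,0,0,0,45],[0,0,3.1,0,0,0,45]]]' 20
python3 -m handwheel '[[[0,0,0.02,0,0,0,45],[0,0,0.035,0,0,0,45],[0,0,0.045,0,0,0,45],[0,0,0.05,0,0,0,45],[0,0,0.05,0,0,0,45]]]' 20
python3 -c "
from rig import state
s=state();print(s['eef_pos'],s['force'],s['width'])"
```

```text
t: 33.5
eef_pos: [589.6, -337.8, 47.7]
tool_rot: [0.301, 0.954, -0.0, 0.0]
force: [0.6, 0.4, -2.3]
width: 0.612
t: 34.0
eef_pos: [589.6, -337.7, 45.1]
tool_rot: [0.301, 0.954, 0.0, -0.0]
force: [-0.9, 0.0, -2.1]
width: 0.611
[ 589.56864996 -337.70600981   45.11447254] [-0.89953663  0.02090298 -2.05050464] 0.6113032971767011
```

```bash
python3 -m handwheel '[[[0,0,0.015,0,0,0,45],[0,0,0.025,0,0,0,45],[0,0,0.035,0,0,0,45],[0,0,0.04,0,0,0,45],[0,0,0.045,0,0,0,45],[0,0,0.045,0,0,0,45]]]' 20
python3 -c "
from rig import state
s=state();print(s['eef_pos'],s['force'],s['width'])"
```

```text
t: 34.6
eef_pos: [589.6, -337.7, 42.9]
tool_rot: [0.3, 0.954, -0.0, 0.0]
force: [-0.4, 0.7, -2.5]
width: 0.609
[ 589.5938351  -337.71548983   42.88492866] [-0.38431742  0.74253597 -2.53113514] 0.609437332500716
```

```bash
python3 -m handwheel '[[[0,0,0.005,0,0,0,45],[0,0,0.01,0,0,0,45],[0,0,0.014,0,0,0,45],[0,0,0.014,0,0,0,45]]]' 20
python3 -c "
from rig import state
s=state();print(s['eef_pos'],s['force'],s['width'])"
```

```text
t: 35.0
eef_pos: [589.8, -337.9, 42.8]
tool_rot: [0.301, 0.954, -0.0, 0.0]
force: [-1.7, 0.4, 5.1]
width: 0.609
[ 589.79513952 -337.9074762    42.8381235 ] [-1.73262729  0.37783013  5.12628973] 0.6089643124815901
```

The jar is on the floor (5 N). I release and rise.

```bash
python3 -m handwheel '[[[0,0,-0.008,0,0,0,61],[0,0,-0.008,0,0,0,64],[0,0,-0.008,0,0,0,68],[0,0,-0.008,0,0,0,72],[0,0,-0.008,0,0,0,76],[0,0,-0.008,0,0,0,76],[0,0,-0.008,0,0,0,76],[0,0,-0.1,0,0,0,76],[0,0,-0.35,0,0,0,76],[0,0,-0.8,0,0,0,76],[0,0,-1.4,0,0,0,76],[0,0,-2.1,0,0,0,76],[0,0,-2.9,0,0,0,80],[0,0,-3.6,0,0,0,90],[0,0,-4.2,0,0,0,100],[0,0,-4.6,0,0,0,100],[0,0,-4.9,0,0,0,100],[0,0,-5,0,0,0,100]]]' 20
python3 - <<'E'
from rig import state,viewer
from h import *
s=state();print(s['t'],s['eef_pos'],s['tool_rot'],s['force'],s['width'])
im=viewer.get_image('wrist');cv2.imwrite('pics/w11.png',im)
a=viewer.get_image('scene');cv2.imwrite('pics/s11.png',cv2.resize(a[120:340,70:370],None,fx=2.6,fy=2.6,interpolation=cv2.INTER_CUBIC))
C=cam(viewer,'scene')
for n in('oil_bottle_center','solvent_tin_center','filler_jar_center'):
  print(n,[(round(d['score'],2),[round(v) for v in d['rect']]) for d in viewer.recognise(n,'scene')])
print(proj(C,[(537.8,-145.6,66),(563.7,-241.5,71),(589.7,-337.8,52)]))
E
```

```text
t: 36.8
eef_pos: [589.9, -337.9, 295.2]
tool_rot: [0.301, 0.954, -0.001, 0.002]
force: [-1.0, 0.1, -0.1]
width: 1.002
36.8 [ 589.87818492 -337.89453009  295.16057844] [ 3.00512745e-01  9.53776087e-01 -5.09377564e-04  1.73410824e-03] [-1.00340962  0.10016944 -0.0684225 ] 1.0017421419052106
oil_bottle_center [(0.67, [167, 218, 21, 38])]
solvent_tin_center [(0.77, [199, 202, 24, 32]), (0.47, [164, 234, 32, 29]), (0.26, [134, 258, 31, 24])]
filler_jar_center [(0.96, [132, 249, 27, 32]), (0.88, [210, 142, 27, 41]), (0.81, [334, 180, 24, 34]), (0.78, [301, 103, 21, 41])]
[[207.53281837 217.15859192]
 [177.06724483 237.12435372]
 [146.35094052 263.57489474]]
```

View pics/w11.png

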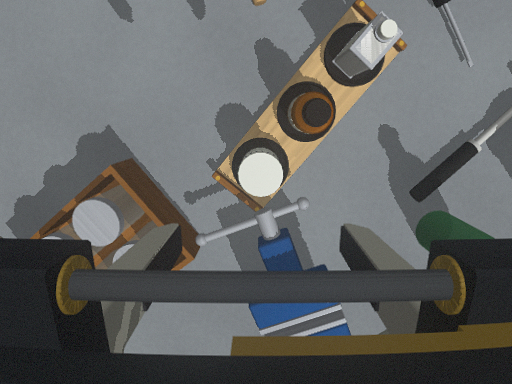

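View pics/s11.png

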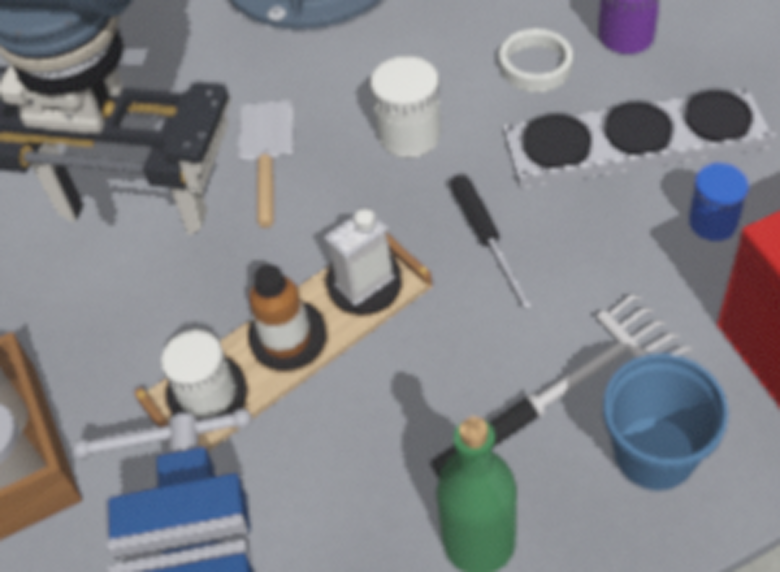

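All three stand upright in the board cups, tin, bottle and jar from left to right, and the rack is empty. The gripper is clear at z≈295, so I hand in.

```bash
python3 -c "
from rig import sign_off
print(sign_off())"
```

```text
the job is handed in; nothing more can be done
None
```

All three are on the carrying board, one to a cup, in the same left-to-right order as on the rack: solvent tin, oil bottle, filler jar. The job was handed in at about 37 s of the 99 s allowed. The larger white jar and the blue and purple ones were not touched.

- **Moves:** I kept each one upright and lowered the last few mm slowly. Upward force at touch-down read about 11 N for the tin, 0.6 N for the bottle and 5 N for the jar. I turned the fingers diagonally for the jar to stay clear of the vise handle beside the right-hand cup.
- **Last checks:** After the release, the wrist and scene pictures showed all three standing upright inside their cups and the rack empty. The gripper was about 295 mm up, touching nothing. The recogniser found each one within about 3 pixels of where I expected it in the scene view.
- **Disagreements:** Cup positions from the scene camera were 5–6 mm off the wrist camera's; those from the overhead camera were about 2 mm off. I used the wrist camera's, and its predicted outlines matched the pictures. The recogniser also gave two low-score tin hits over the bottle and jar, which I took as false.

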